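# Change the battery pack in the bench power box

### The arm

A 6-joint arm with a two-finger parallel gripper is mounted at the origin on the work surface. World frame = base frame: x ahead of the robot, y to its left, z up, the work surface at z = 0. Lengths are in mm, angles in rad, forces in N, time in s.
With the tool pointing down it reaches from about 350 to 775 mm from the base axis. Payload 7.3 kg.
Tool frame: the origin (TCP) lies midway between the tips of the shut fingers; the grasp point (between the pads) lies 19 mm behind it; z points along the fingers, y is the direction in which the jaws open and shut (so a half turn about z gives the same grasp; the last joint's range is limited). The gripper opens to 92 mm and grips with 3 to 60 N. Pads are 19 mm wide; open, the fingers measure 130 mm over their backs; the gripper's body (75 mm by 190 mm) begins 47 mm behind the grasp point.
Start: joints at [-1.346, 0.342, 1.524, -0, 1.275, -0.146], TCP at [190.264, -489.335, 188.941] pointing down, gripper open.
Joint ranges: [-2.53, 2.53], [-0.77, 2.02], [0.04, 2.7], [-1, 4.14], [0.28, 2.66], [-3.11, 3.11]. Speed limits (rad/s): [2.57, 2.57, 3.14, 3.14, 3.14, 3.14].

### API

Orientations are given as [roll, pitch, yaw] about the fixed x, y, z axes, in that order (R = Rz(yaw) Ry(pitch) Rx(roll)).
In Python, from plant import sensors, imaging, ticket gives the robot as it stands. The module is installed in compiled form; this text tells all that it offers.
- The arm moves only by the tool arm_command, never from a script. Its argument "increments" is one flat list of numbers, 5 for each row, row after row: the closure, from 0 (fully open) to 1 (shut), then the shift along the tool's x, y, z in mm, then the turn about the tool's z in degrees. In form: [hand, dx, dy, dz, spin, hand, dx, dy, dz, spin, ...]. A call has 1 to 20 rows; each row is the pose to reach, as a shift and turn from the pose commanded when the call began, along the tool's axes at that moment; what a row does not reach only later rows make up. A row lasts 1/8 s, in which the tool goes at most 62.5 mm and 10.7 degrees, less where a joint would pass 70% of its speed; a pose out of reach is approached as far as the arm can. A call with a gripper value outside its range is refused whole. The fingers move at their own pace and stop on an object; the grip force is fixed at half the most. Time passes only in rows, so rows that repeat a pose let the fingers close. It gives the time, the measured TCP pose, the force and the opening at its end, in the units of the state.
- sensors.get_obs(): the state, without advancing time (a new reading comes with each control period).
- imaging.capture(name): name is "side" or "top"; returns the picture (384x512x3 uint8, blue, green, red); there is no depth.
- imaging.calibration(name): a dict with "fx", "fy", "cx", "cy" (pixels), "world_to_cam" (4x4, takes a point from world to camera coordinates). Camera axes: x right, y down, z forward; pixel columns grow to the right and rows downward; lengths in mm; the calibration is good to about 2 mm. A picture is of the moment at which its call begins. calibration takes no time and is no camera call.
- ticket.close_job(): hands the job in, once; it reports no verdict.
The state is a dict: "time": time; "joint_positions": joint angles; "dq": joint speeds; "tau": joint torques, N m; "tool_pos": TCP position; "tcp_rot": TCP orientation; "contact_force": force on the tool from outside, world axes, zero at the start; "moment": the same for the moment, N m; "grip_width": finger opening in mm.
Only numpy, scipy, OpenCV 4.12 (cv2) and the standard library are available. Lean on these libraries where they do the work, as an engineer would, in place of code of your own. Each camera call takes 0.05 s, during which the arm holds its last target. There are 200 camera calls.

### The job

Take the battery pack with the flat fin out of the wooden bay: first turn both catches a quarter turn to unlocked, then let the gate right down and slide the pack straight out from under the roof by its fin. Set it down gently, upright, in the shallow steel tray and let go, leaving the gate down and the catches unlocked. Leave the pack with the round post and everything else on the bench where it is.

Things in the scene. Friction and masses are not known exactly. Their poses are not given: they have to be found in the camera images.
- bay: wooden battery bay fixed on the bench, 153 deep (x -108 to +45), 224 wide (y), 65 high; floor top 12 above the bench. Origin on the bench, on the centre line; -x points out of the openings, z up. Two side-by-side bays under the roof, each 46 wide, centred on y = +31 and y = -31, are open only to -x
- roof_edge (a point): middle of the roof's front top edge, 65 above the bench, at x = -40 of bay. The roof runs from here to +x (underside 57 above the bench); a grey meter housing stands on it from 45 to 85 behind this point, 140 wide, its top 115 above the bench
- porch (a point): middle of the porch floor, 12 above the bench, at x = -74 of bay. The porch has no roof: it runs from x = -40 to -108 between two cheeks 65 high and 170 apart; the gate shuts its -x end
- catch_left (a joint): left (+y of bay) quarter-turn catch, angle: 0 locked, 1.57 fully unlocked (stop). Starts near 0. It grows turning clockwise seen from above. Stays where left (about 0.04 N m friction)
- catch_right (a joint): right (-y of bay) quarter-turn catch, angle: 0 locked, 1.57 fully unlocked (stop). Starts near 0. It grows turning counter-clockwise seen from above. Stays where left (about 0.04 N m friction)
- catch_left_grip (a point): on the vertical axis of the left catch, half-way up its upright steel grip bar, 85 above bench, at x = -80, y = +98.5 of bay. The bar is 34 long (point x axis), 10 thick (y), from 14 below to 14 above this point; cheek top 20 below. At angle 0 the bar and the toe under it (44 long) point to -x of bay, over the gate; at 1.57 along the gate, toe outward
- catch_right_grip (a point): the same for the right catch, at x = -80, y = -98.5 of bay
- gate (a joint): drop-down gate, angle: 0 shut (upright), 1.57 flat down on the bench outside the porch. Hinge along bay y at x = -112, z = 6 of bay. Pulled at its tab toward -x of bay beyond about 0.5 rad it falls the rest slowly by its own weight and stays down
- gate_tab (a point): on the gate's tab, which stands up from the middle of the gate's top edge: 40 wide (bay y), 8 thick; the gate's edge is 63 above bench (23 below this point), the tab's top 100 (14 above this point). Moves with the gate: 80 from the hinge
- pack_mid (a point): centre of the pack to take out: black block 60 (x) x 42 (y) x 40 (z), 140 to 280 g, axes as the bay's at the start, in one of the two bays (varies). A flat upright fin stands out of its -x face, 34 long, 12 thick (y), 48 high (2 to 50 above the pack's underside); the fin stands in the porch, in front of the roof's edge. Underside 20 below this point
- pack_grip (a point): grasp point on the pack's fin, 49 to -x of pack_mid and 10 above it; the fin's top is 20 above this point, its tip 15 to -x
- spare_mid (a point): centre of the other pack, in the other bay: the same block, but with an upright round post (diameter 22, 48 high, axis 50 to -x of this point) in place of the fin. Stays where it is
- tray: shallow open steel tray, fixed, 150 (x) x 120 (y) x 30 high, walls and floor 5 thick; origin on the bench under its centre. It and the bin trade sides of the bay
- bin: deep blue bin, fixed, 120 x 100 x 80 high; not used. Origin under its centre
- can: tall spray can, diameter 60, height 190, behind the bay; origin under its centre
- tape: roll of tape lying flat, outer diameter 80, height 45; origin under its centre
- glue: small white glue bottle, diameter 36, height 75, standing near the catch_left side of the gate; origin under its centre
Not all that is in view belongs to the job. What is shaped like the tray but green or orange is not meant.

How it is judged:
By the outcome, as a careful person would: the job done as asked, in the order asked, and still so for the second after the job is handed in, with the robot touching nothing.
It also fails if it takes over 67 s, if anything falls off the work surface, if the arm or the gripper's body presses on something with over 40 N, if the wrist force passes 120 N, or if a joint passes its speed limit or range.

## Working session

There is one attempt and no reset: what is moved stays moved. The work goes in short steps, Python scripts to look and compute and a tool call to move; the robot and the scene stay as the last step left them, time stands still between calls to the robot, and variables do not carry over. Pictures are saved under pics/ and viewed, about 8 in all and at most 12, crops included, and the job is handed in when it is done.

Besides the shell and the picture viewer there is one more tool, called after ">>>" as name(argument=value, ...) on one line, values as JSON. arm_command: Moves the arm, as the interface text tells. Its arguments: {"type":"object","properties":{"increments":{"type":"array","items":{"type":"number"}}},"required":["increments"]}

```bash
mkdir -p pics; python3 - <<'E'
from plant import sensors, imaging
import cv2
for n in("top","side"):
    im=imaging.capture(n); cv2.imwrite(f"pics/{n}0.png",im)
    cv2.imwrite(f"pics/{n}0b.png",cv2.resize(im,(800,600),interpolation=cv2.INTER_CUBIC))
    print(n,imaging.calibration(n))
print(sensors.get_obs())
E
```

```text
top {'fx': 399.5325066405254, 'fy': 399.5325066405254, 'cx': 261.98235595894386, 'cy': 191.62979475156195, 'world_to_cam': array([[ 2.90556710e-02, -9.99506171e-01, -1.19659123e-02,
        -1.03625984e+02],
       [-9.83078825e-01, -2.64080007e-02, -1.81269527e-01,
         5.37287406e+02],
       [ 1.80864015e-01,  1.70303428e-02, -9.83360654e-01,
         1.03402588e+03],
       [ 0.00000000e+00,  0.00000000e+00,  0.00000000e+00,
         1.00000000e+00]])}
side {'fx': 437.1973794696681, 'fy': 437.1973794696681, 'cx': 255.01601168900595, 'cy': 190.10297564878607, 'world_to_cam': array([[-8.37900593e-01, -5.45673839e-01,  1.27537489e-02,
         4.19608893e+02],
       [-4.04863331e-01,  6.05670758e-01, -6.85017238e-01,
         3.37872801e+02],
       [ 3.66071413e-01, -5.79139875e-01, -7.28415215e-01,
         1.07337682e+03],
       [ 0.00000000e+00,  0.00000000e+00,  0.00000000e+00,
         1.00000000e+00]])}
{'time': 0.1, 'joint_positions': array([-1.34599441e+00,  3.42638736e-01,  1.52489340e+00, -2.84575536e-05,
        1.27538331e+00, -1.46009132e-01]), 'dq': array([ 0.00036015, -0.00096733, -0.00066174, -0.00091653,  0.00041917,
       -0.00046909]), 'tau': array([ 1.05016210e-03, -4.32004631e+01, -2.44693297e+01,  7.19633955e-02,
        5.25333895e-02, -4.52635732e-05]), 'tool_pos': array([ 190.16295996, -488.92479001,  188.33171974]), 'tcp_rot': array([-3.14027998e+00, -1.65529575e-04,  3.70819242e-01]), 'contact_force': array([-0.24019713,  0.28510379, -0.26580831]), 'moment': array([-0.02074204,  0.03226682, -0.00307831]), 'grip_width': 91.5594033966248}
```

View pics/top0b.png

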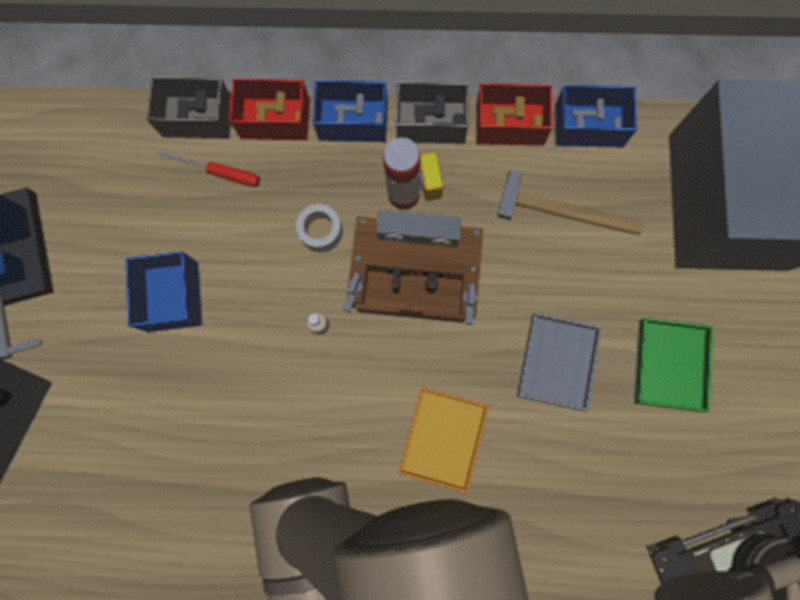

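View pics/side0b.png

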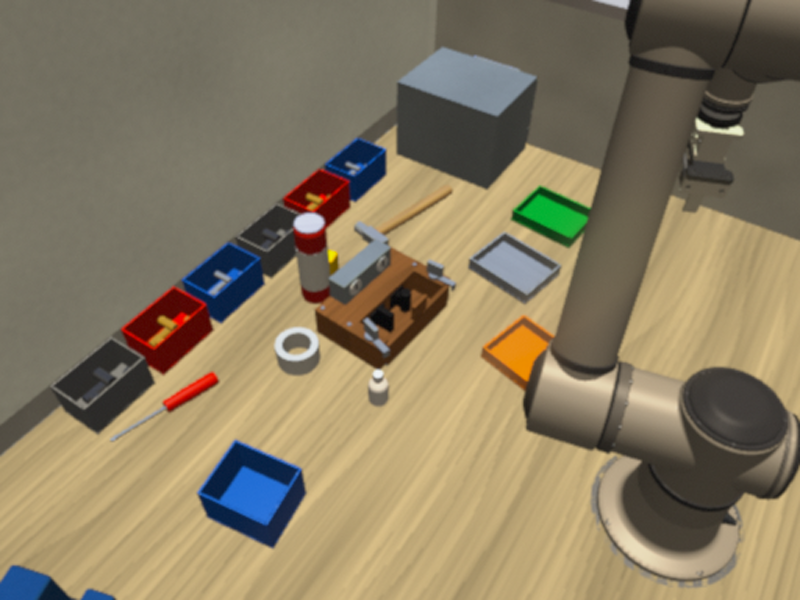

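The top view shows the bay centred near (415,270), its openings toward the robot. The steel tray is at (558,362), the glue at (316,322), and the fin seems to be in the left bay. I'll enlarge both views of the bay to get its corners.

```bash
python3 - <<'E'
import cv2, numpy as np
t=cv2.imread("pics/top0.png")[125:215,210:320]; s=cv2.imread("pics/side0.png")[145:240,195:300]
f=lambda a:cv2.resize(a,(a.shape[1]*7,a.shape[0]*6*7//6),interpolation=cv2.INTER_CUBIC)
cv2.imwrite("pics/tc.png",f(t)); s=cv2.resize(s,None,fx=6,fy=6,interpolation=cv2.INTER_CUBIC); cv2.imwrite("pics/sc.png",s)
E
```

```text
(no output)
```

View pics/tc.png

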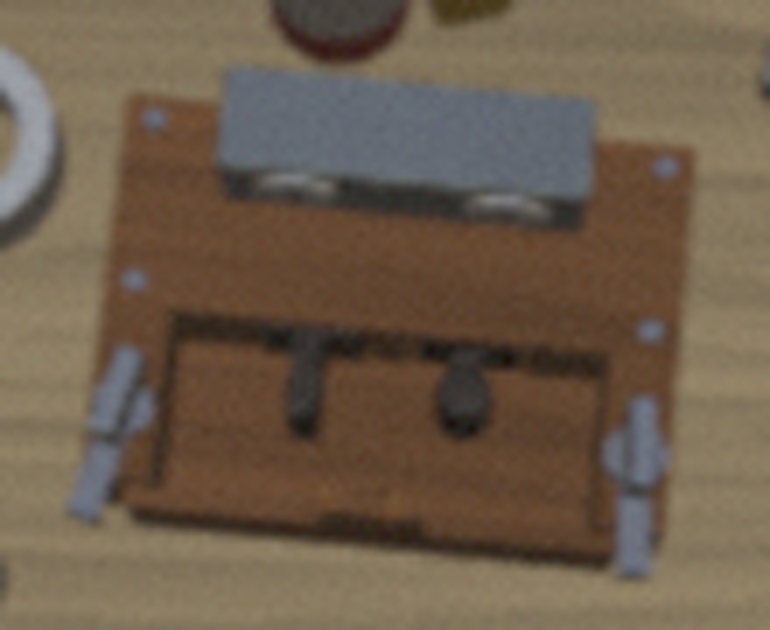

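View pics/sc.png

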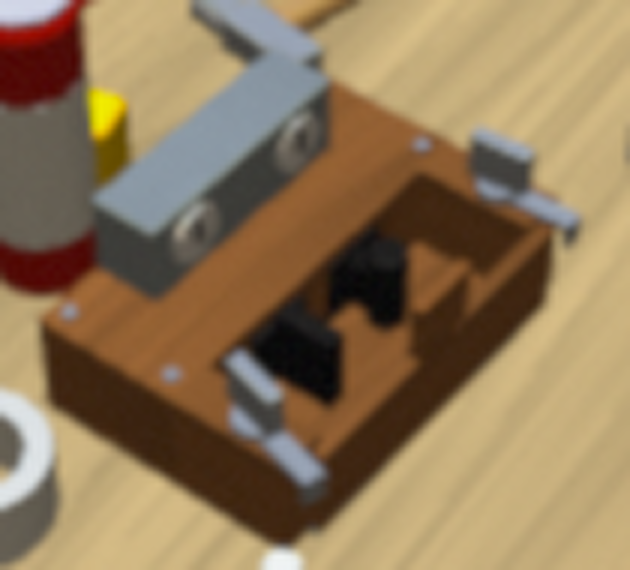

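```bash
cat > h.py <<'E'
import numpy as np
from plant import imaging
C={n:imaging.calibration(n) for n in("top","side")}
def proj(n,P):
    c=C[n]; q=c["world_to_cam"]@np.r_[P,1]; return np.array([c["fx"]*q[0]/q[2]+c["cx"],c["fy"]*q[1]/q[2]+c["cy"]])
def ray(n,uv,z):
    c=C[n]; M=c["world_to_cam"]; R,t=M[:3,:3],M[:3,3]
    d=R.T@[(uv[0]-c["cx"])/c["fx"],(uv[1]-c["cy"])/c["fy"],1]; o=-R.T@t
    return (o+d*(z-o[2])/d[2])
def b2w(p,P):
    c,s=np.cos(p[2]),np.sin(p[2]); return np.array([p[0]+c*P[0]-s*P[1],p[1]+s*P[0]+c*P[1],P[2]])
tc=lambda u,v:((u+.5)/7-.5+210,(v+.5)/7-.5+125)
sc=lambda u,v:((u+.5)/6-.5+195,(v+.5)/6-.5+145)
big=lambda u,v:((u+.5)*.64-.5,(v+.5)*.64-.5)
E
python3 - <<'E'
from h import *
from scipy.optimize import least_squares
L=[("top",tc(*u),P) for u,P in [((130,97),(45,112,65)),((695,148),(45,-112,65)),((178,316),(-40,85,65)),((607,352),(-40,-85,65)),((230,66),(45,70,115)),((595,100),(45,-70,115)),((218,165),(5,70,115)),((588,200),(5,-70,115))]]
L+=[("side",sc(*u),P) for u,P in [((45,322),(45,112,65)),((153,238),(5,70,115)),((328,82),(5,-70,115)),((95,200),(45,70,115)),((285,545),(-108,112,0))]]
f=lambda p:np.concatenate([proj(n,b2w(p,P))-uv for n,uv,P in L])
r=least_squares(f,[600,-100,0],x_scale=[100,100,.1],loss="soft_l1"); p=r.x; print(p,f(p).reshape(-1,2).round(1).tolist())
np.save("bay.npy",p)
def w2b(W): c,s=np.cos(p[2]),np.sin(p[2]); d=W[:2]-p[:2]; return np.array([c*d[0]+s*d[1],-s*d[0]+c*d[1]]).round(1)
for n,P in dict(cl=(-80,98.5,85),cr=(-80,-98.5,85),tab=(-112,0,86),finline=(-70,31,42)).items(): print(n,b2w(p,P).round(1))
print("fin tip side",w2b(ray("side",sc(340,345),62)),"top tip",w2b(ray("top",tc(300,408),62)))
print("left bar top ends",[w2b(ray("top",tc(*u),99)) for u in((128,348),(108,425))],"toe end",w2b(ray("top",tc(85,515),69)))
print("right bar",[w2b(ray("top",tc(*u),99)) for u in((644,398),(637,458))],"toe",w2b(ray("top",tc(632,572),69)))
T=np.array([ray("top",big(*u),30) for u in((533,315),(600,325),(587,410),(518,395))]); print("tray",T.round(),T.mean(0))
print("glue",ray("top",big(315,320),75), ray("side",big(378,375),75))
E
```

```text
[ 6.30115023e+02 -9.92721312e+01 -6.59190186e-02] [[-0.5, 0.0], [0.5, -0.1], [-0.9, -0.3], [0.7, 0.2], [-0.7, -0.1], [0.7, -0.3], [-0.6, 0.4], [0.4, 0.2], [-0.9, -0.3], [0.2, -0.5], [0.9, -0.9], [-0.9, -0.2], [0.8, 1.8]]
cl [556.8   4.3  85. ]
cr [ 543.8 -192.3   85. ]
tab [518.4 -91.9  86. ]
finline [562.3 -63.7  42. ]
fin tip side [-78.6  34. ] top tip [-71.6  32.2]
left bar top ends [array([-62.4,  96.1]), array([-92.1, 100.3])] toe end [-121.8  108.8]
right bar [array([-63.6, -96.3]), array([-86.4, -95.5])] toe [-124.3  -99. ]
tray [[ 522. -305.   30.]
 [ 507. -422.   30.]
 [ 361. -396.   30.]
 [ 382. -279.   30.]] [ 443.11430956 -350.25091453   30.        ]
glue [496.0798507   69.26523997  75.        ] [494.99720525  75.00063117  75.        ]
```

```bash
cat >> h.py <<'E'
def go(W,yaw):
    "shift along tool axes and spin (deg) from the measured pose to world W, yaw"
    from plant import sensors
    o=sensors.get_obs(); y=o["tcp_rot"][2]; d=np.array(W)-o["tool_pos"]
    c,s=np.cos(y),np.sin(y); print("t",round(o["time"],1),"pos",o["tool_pos"].round(1),"yaw",round(y,3),"F",o["contact_force"].round(1),"w",round(o["grip_width"],1))
    print("dx,dy,dz,spin",np.round([c*d[0]+s*d[1],s*d[0]-c*d[1],-d[2],-np.degrees(yaw-y)],1))
E
python3 -c "
from h import *
go([543.8,-192.3,130],-.066); go([543.8,-192.3,73],-.066)"
```

```text
t 0.1 pos [ 190.2 -488.9  188.3] yaw 0.371 F [-0.2  0.3 -0.3] w 91.6
dx,dy,dz,spin [ 437.1 -148.3   58.3   25. ]
t 0.1 pos [ 190.2 -488.9  188.3] yaw 0.371 F [-0.2  0.3 -0.3] w 91.6
dx,dy,dz,spin [ 437.1 -148.3  115.3   25. ]
```

>>> arm_command(increments=[0.3, 55, -19, 0, 5, 0.45, 110, -37, 0, 10, 0.45, 164, -56, 0, 15, 0.45, 219, -74, 10, 20, 0.45, 273, -93, 20, 25, 0.45, 328, -111, 30, 25, 0.45, 383, -130, 45, 25, 0.45, 437, -148, 58, 25, 0.45, 437, -148, 58, 25, 0.45, 437, -148, 58, 25])

```text
time: 1.35
tool_pos: [543.5, -193.0, 130.5]
tcp_rot: [3.142, 0.001, -0.065]
contact_force: [0.4, -1.0, 0.4]
grip_width: 50.9
```

```bash
python3 - <<'E'
from h import *
import cv2
go([543.8,-192.3,73],-.066)
a=[imaging.capture(n) for n in("top","side")]
a[0]=a[0][125:215,210:320]; a[1]=a[1][145:235,195:305]
cv2.imwrite("pics/a1.png",cv2.resize(np.hstack(a),(800,330),interpolation=cv2.INTER_CUBIC))
E
```

```text
t 1.4 pos [ 543.5 -193.   130.5] yaw -0.065 F [ 0.4 -1.   0.4] w 50.9
dx,dy,dz,spin [ 0.3 -0.7 57.5  0.1]
```

View pics/a1.png

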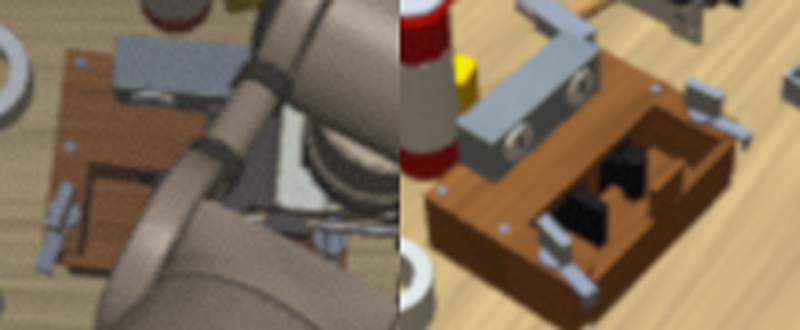

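The right catch sits just below the fingertips, as computed: side crop (703,95), fingertip (690,25). Descending with a small force check.

>>> arm_command(increments=[0.45, 0, -1, 20, 0, 0.45, 0, -1, 40, 0, 0.45, 0, -1, 57, 0, 0.45, 0, -1, 57, 0, 0.7, 0, -1, 57, 0, 1, 0, -1, 57, 0, 1, 0, -1, 57, 0, 1, 0, -1, 57, 0, 1, 0, -1, 57, 0, 1, 0, -1, 57, 0])

```text
time: 2.7
tool_pos: [544.0, -192.0, 73.9]
tcp_rot: [3.142, 0.0, -0.065]
contact_force: [-0.3, -0.5, 0.6]
grip_width: 0.4
```

```bash
python3 - <<'E'
from h import *
import cv2
a=[imaging.capture(n) for n in("top","side")]
a[0]=a[0][105:235,200:330]; a[1]=a[1][105:235,220:350]
cv2.imwrite("pics/a2.png",cv2.resize(np.hstack(a),(800,400),interpolation=cv2.INTER_CUBIC))
from plant import sensors
P=sensors.get_obs()["tool_pos"]
print([((proj("top",P)-[200,105])*3.077).round(),((proj("side",P)-[220,105])*3.077+[400,0]).round()])
print(sensors.get_obs())
E
```

```text
[array([311., 260.]), array([578., 212.])]
{'time': 2.8, 'joint_positions': array([-4.72073656e-01,  5.46401546e-01,  1.53350363e+00, -1.11899606e-04,
        1.06170473e+00,  1.16418301e+00]), 'dq': array([ 0.00010014,  0.00108047, -0.00089156, -0.00103494, -0.00026873,
       -0.00095148]), 'tau': array([ 3.80974176e-03, -5.06295240e+01, -2.16976690e+01,  5.72483009e-02,
       -5.92512544e-02, -5.76928005e-05]), 'tool_pos': array([ 544.00280994, -192.01232808,   73.89660441]), 'tcp_rot': array([ 3.14150974e+00,  5.44935732e-05, -6.54058043e-02]), 'contact_force': array([ 0.75077373, -0.01198594, -0.85102182]), 'moment': array([ 0.04796816, -0.01526864, -0.03475655]), 'grip_width': 0.6123925470804651}
```

View pics/a2.png

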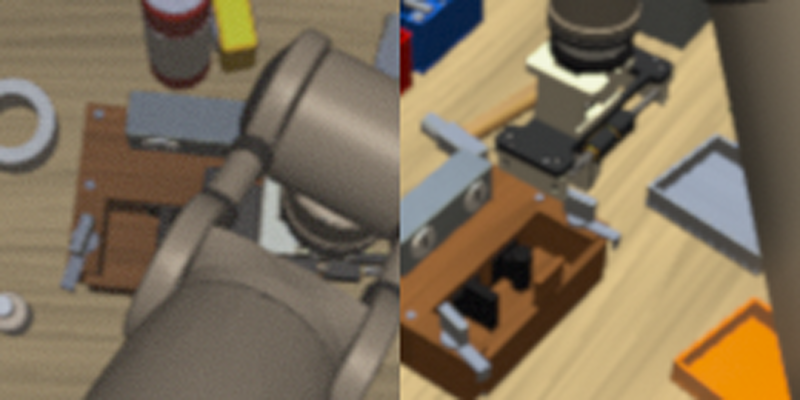

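```bash
python3 - <<'E'
from h import *
import cv2
im=imaging.capture("side")
s=cv2.resize(im[120:210,250:340],(720,600),interpolation=cv2.INTER_CUBIC)
from plant import sensors
P=sensors.get_obs()["tool_pos"]
p=np.load("bay.npy")
def mk(W,c): 
    q=(proj("side",W)-[250,120])*[8,6.667]; cv2.circle(s,tuple(int(v) for v in q),4,c,1)
mk(P,(0,0,255)); mk(P+[0,0,66],(0,0,255))
for x in(-97,-63):
  for z in (71,99): mk(b2w(p,(x,-98.5,z)),(0,255,0))
for W in((-40,-85,65),(45,-112,65),(-108,-112,65),(-108,-85,65)): mk(b2w(p,W),(255,255,0))
cv2.imwrite("pics/a3.png",s)
E
```

```text
(no output)
```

View pics/a3.png

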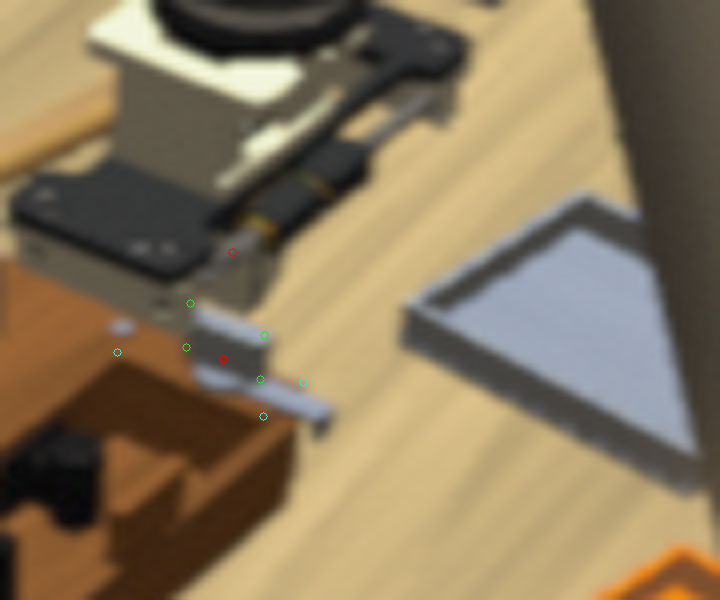

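The bay's corner markers agree with the image, but the fingers appear behind or above the bar and they closed on nothing. I'll check the tool against the start picture, where the pose was given.

```bash
python3 - <<'E'
from h import *
import cv2
im=cv2.imread("pics/side0.png")
x0,y0,k=410,50,7
s=cv2.resize(im[y0:y0+85,x0:x0+100],None,fx=k,fy=k,interpolation=cv2.INTER_CUBIC)
def T(yaw,P,t): c,sn=np.cos(yaw),np.sin(yaw); return np.array(P)+t[0]*np.array([c,sn,0])+t[1]*np.array([sn,-c,0])-t[2]*np.array([0,0,1])
def mk(s,q,c): cv2.circle(s,tuple(int(v) for v in q),4,c,1)
P=[190.2,-488.9,188.3]
for t,c in [((0,46,0),(0,0,255)),((0,-46,0),(0,0,255)),((0,0,0),(0,255,0)),((37,95,-66),(255,0,0)),((37,-95,-66),(255,0,0)),((-37,95,-66),(255,0,0)),((-37,-95,-66),(255,0,0))]:
    q=proj("side",T(.371,P,t)); print(t,q.round()); mk(s,(q-[x0,y0])*k,c)
cv2.imwrite("pics/a4.png",s)
E
```

```text
(0, 46, 0) [433. 125.]
(0, -46, 0) [436. 144.]
(0, 0, 0) [435. 134.]
(37, 95, -66) [426.  96.]
(37, -95, -66) [431. 135.]
(-37, 95, -66) [452.  99.]
(-37, -95, -66) [459. 139.]
```

View pics/a4.png

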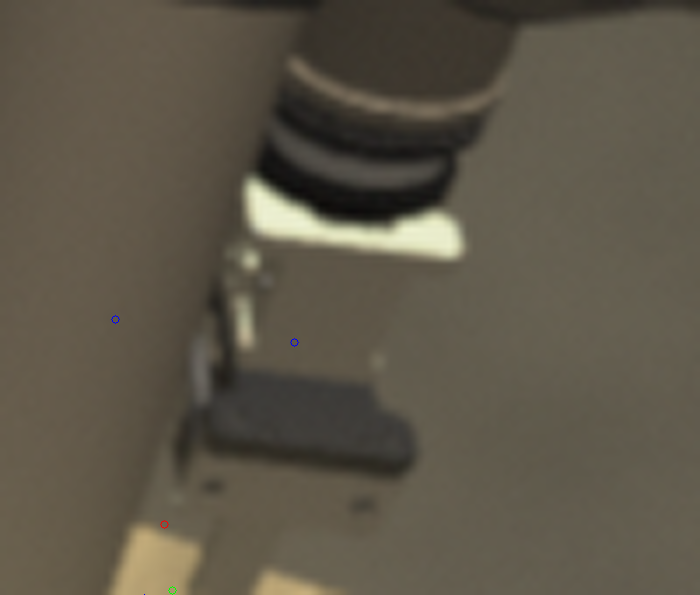

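```bash
python3 - <<'E'
from h import *
for dz in(0,20,40,60):
    print(dz,[((proj("side",W)-[250,120])*[8,6.667]).round().tolist() for W in((507,-192,74+dz),(544,-192+19,74+dz),(544,-192,74+dz),(544,-192-19,74+dz),(507,-97,140+dz),(581,-97,140+dz),(507,-287,140+dz))])
E
```

```text
0 [[307.0, 391.0], [197.0, 384.0], [223.0, 359.0], [248.0, 335.0], [183.0, 414.0], [5.0, 345.0], [445.0, 165.0]]
20 [[311.0, 360.0], [199.0, 352.0], [226.0, 328.0], [251.0, 304.0], [185.0, 380.0], [5.0, 311.0], [450.0, 131.0]]
40 [[315.0, 327.0], [202.0, 320.0], [228.0, 295.0], [254.0, 271.0], [188.0, 346.0], [6.0, 276.0], [456.0, 97.0]]
60 [[318.0, 295.0], [204.0, 287.0], [231.0, 262.0], [258.0, 238.0], [190.0, 310.0], [6.0, 241.0], [461.0, 61.0]]
```

The body's outline matches laterally but sits about 30–45 mm higher than reported, so the real fingertips are above the bar. I'll open, go 25 mm lower, then close again.

>>> arm_command(increments=[0.45, 0, 0, 0, 0, 0.45, 0, 0, 0, 0, 0.45, 0, 0, 0, 0, 0.45, 0, 0, 0, 0, 0.45, 0, 0, 5, 0, 0.45, 0, 0, 10, 0, 0.45, 0, 0, 15, 0, 0.45, 0, 0, 20, 0, 0.45, 0, 0, 25, 0, 0.45, 0, 0, 25, 0, 0.7, 0, 0, 25, 0, 1, 0, 0, 25, 0, 1, 0, 0, 25, 0, 1, 0, 0, 25, 0, 1, 0, 0, 25, 0])

```text
time: 4.72
tool_pos: [544.0, -192.2, 49.0]
tcp_rot: [3.141, -0.0, -0.065]
contact_force: [-0.1, -0.1, 1.8]
grip_width: 10.0
```

The bar is gripped (10.0 mm). Now turning it counter-clockwise.

>>> arm_command(increments=[1, 0, 0, 0, -8, 1, 0, 0, 0, -16, 1, 0, 0, 0, -24, 1, 0, 0, 0, -32, 1, 0, 0, 0, -40, 1, 0, 0, 0, -48, 1, 0, 0, 0, -56, 1, 0, 0, 0, -64, 1, 0, 0, 0, -72, 1, 0, 0, 0, -80, 1, 0, 0, 0, -88, 1, 0, 0, 0, -91, 1, 0, 0, 0, -91, 1, 0, 0, 0, -91])

```text
time: 6.48
tool_pos: [544.0, -192.0, 49.0]
tcp_rot: [3.142, -0.0, 1.521]
contact_force: [-0.8, -0.1, 1.2]
grip_width: 9.7
```

```bash
python3 - <<'E'
from plant import sensors
o=sensors.get_obs(); print(o["moment"],o["contact_force"],o["grip_width"])
E
```

```text
[ 0.08183182  0.00390492 -0.47537801] [-0.76584221 -0.07819047  1.1752371 ] 9.664120294074946
```

Moment −0.48 N m means the right catch is at its stop. Next, the left catch.

>>> arm_command(increments=[0.45, 0, 0, 0, 0, 0.45, 0, 0, 0, 0, 0.45, 0, 0, -30, 0, 0.45, 0, 0, -60, 0, 0.45, 25, 0, -60, -10, 0.45, 50, 1, -60, -20, 0.45, 75, 1, -60, -30, 0.45, 100, 2, -60, -40, 0.45, 125, 2, -60, -50, 0.45, 150, 3, -60, -60, 0.45, 175, 3, -60, -70, 0.45, 197, 3, -60, -80, 0.45, 197, 3, -60, -80, 0.45, 197, 3, -40, -80, 0.45, 197, 3, -20, -80, 0.45, 197, 3, -1, -80, 0.45, 197, 3, -1, -80, 0.7, 197, 3, -1, -80, 1, 197, 3, -1, -80, 1, 197, 3, -1, -80])

```text
time: 8.98
tool_pos: [556.9, 4.5, 50.6]
tcp_rot: [-3.142, 0.001, 2.919]
contact_force: [0.2, -0.4, 0.7]
grip_width: 24.8
```

>>> arm_command(increments=[1, 0, 0, 0, 0, 1, 0, 0, 0, 0])

```text
time: 9.22
tool_pos: [556.7, 4.8, 50.2]
tcp_rot: [3.141, 0.001, 2.919]
contact_force: [-0.2, 2.2, 2.0]
grip_width: 9.7
```

>>> arm_command(increments=[1, 0, 0, 0, 8, 1, 0, 0, 0, 16, 1, 0, 0, 0, 24, 1, 0, 0, 0, 32, 1, 0, 0, 0, 40, 1, 0, 0, 0, 48, 1, 0, 0, 0, 56, 1, 0, 0, 0, 64, 1, 0, 0, 0, 72, 1, 0, 0, 0, 80, 1, 0, 0, 0, 83, 1, 0, 0, 0, 83, 1, 0, 0, 0, 83])

```text
time: 10.85
tool_pos: [558.8, 6.0, 50.2]
tcp_rot: [3.137, -0.002, 1.471]
contact_force: [6.4, 6.9, -2.6]
grip_width: 9.4
```

```bash
python3 - <<'E'
from h import *
from plant import sensors
o=sensors.get_obs(); print(o["moment"],o["contact_force"],o["grip_width"])
p=np.load("bay.npy"); W=b2w(p,(-92,0,0)); go([W[0],W[1],110],-.066)
W=b2w(p,(-175,0,0)); go([W[0],W[1],110],-.066)
E
```

```text
[ 1.10743499 -1.32255486  0.41853918] [ 6.39698818  6.89141774 -2.61417614] 9.423432831747558
t 10.8 pos [558.8   6.   50.2] yaw 1.471 F [ 6.4  6.9 -2.6] w 9.4
dx,dy,dz,spin [-100.7  -10.5  -59.8   88.1]
t 10.8 pos [558.8   6.   50.2] yaw 1.471 F [ 6.4  6.9 -2.6] w 9.4
dx,dy,dz,spin [-103.5  -93.4  -59.8   88.1]
```

>>> arm_command(increments=[0.45, 0, 0, 0, 0, 0.45, 0, 0, 0, 0, 0.45, 0, 0, -30, 0, 0.45, 0, 0, -60, 0, 1, -10, -1, -60, 10, 1, -20, -2, -60, 20, 1, -35, -3, -60, 30, 1, -50, -5, -60, 40, 1, -60, -6, -60, 50, 1, -70, -7, -60, 60, 1, -80, -8, -60, 70, 1, -90, -9, -60, 80, 1, -101, -10, -60, 88, 1, -101, -10, -60, 88])

```text
time: 12.6
tool_pos: [536.0, -95.6, 109.8]
tcp_rot: [3.141, 0.001, -0.066]
contact_force: [0.1, -0.4, -0.4]
grip_width: 0.5
```

```bash
python3 - <<'E'
from h import *
import cv2
p=np.load("bay.npy"); W=b2w(p,(-92,0,0)); go([W[0],W[1],45],-.066)
a=[imaging.capture(n) for n in("top","side")]
a[0]=a[0][115:225,200:310]; a[1]=a[1][135:245,200:310]
cv2.imwrite("pics/a5.png",cv2.resize(np.hstack(a),(800,400),interpolation=cv2.INTER_CUBIC))
E
```

```text
t 12.6 pos [536.  -95.6 109.8] yaw -0.066 F [ 0.1 -0.4 -0.4] w 0.5
dx,dy,dz,spin [ 2.2 -2.5 64.8  0. ]
```

View pics/a5.png

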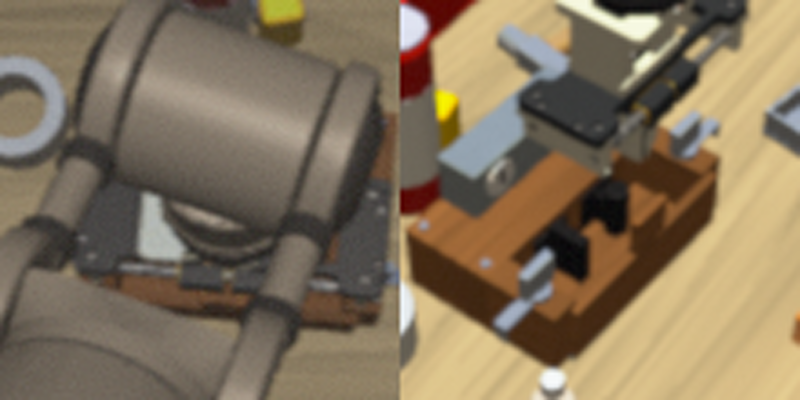

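Both catches are unlocked with their toes outward (side crop (515,310) and (710,125)). The fingertip's lowest point is near (608,174); from that I can get the z offset.

```bash
python3 - <<'E'
from h import *
for dz in(0,20,30,40,50):
    print(dz,[((proj("side",W)-[200,135])*3.636+[400,0]).round().tolist() for W in((526,-77,110+dz),(526,-115,110+dz),(546,-77,110+dz),(499,-1,176+dz),(573,-1,176+dz))])
E
```

```text
0 [[629.0, 204.0], [655.0, 175.0], [607.0, 194.0], [606.0, 221.0], [521.0, 179.0]]
20 [[630.0, 186.0], [656.0, 157.0], [608.0, 176.0], [607.0, 202.0], [520.0, 160.0]]
30 [[630.0, 177.0], [656.0, 148.0], [608.0, 167.0], [607.0, 192.0], [520.0, 150.0]]
40 [[630.0, 168.0], [657.0, 139.0], [608.0, 158.0], [607.0, 182.0], [519.0, 140.0]]
50 [[631.0, 159.0], [657.0, 129.0], [608.0, 148.0], [607.0, 172.0], [519.0, 130.0]]
```

The body corner and fingertip both fit an offset of about +45 mm (true tip ≈ reported z + 45). I'll hook the gate tab from inside and pull toward −x.

>>> arm_command(increments=[1, 0, -2, 30, 0, 1, 0, -2, 60, 0, 1, 0, -2, 80, 0, 1, 0, -2, 80, 0, 1, -6, -2, 80, 0, 1, -12, -2, 80, 0, 1, -18, -2, 80, 0, 1, -24, -2, 80, 0, 1, -30, -2, 80, 0, 1, -36, -2, 80, 0])

```text
time: 13.95
tool_pos: [500.1, -90.5, 29.9]
tcp_rot: [3.142, 0.0, -0.066]
contact_force: [-0.1, 0.9, 0.2]
grip_width: 0.1
```

>>> arm_command(increments=[1, -7, 0, 0, 0, 1, -14, 0, 0, 0, 1, -21, 0, 0, 0, 1, -28, 0, 0, 0, 1, -35, 0, 0, 0, 1, -42, 0, 0, 0, 1, -50, 0, 0, 0, 1, -50, 0, -30, 0, 1, -50, 0, -80, 0, 1, -50, 0, -80, 0])

```text
time: 15.2
tool_pos: [452.8, -88.1, 113.1]
tcp_rot: [3.139, -0.007, -0.065]
contact_force: [-0.1, -0.7, -0.2]
grip_width: 0.4
```

```bash
python3 - <<'E'
from h import *
import cv2
a=[imaging.capture(n) for n in("top","side")]
a[0]=a[0][115:225,200:310]; a[1]=a[1][135:245,215:325]
cv2.imwrite("pics/a6.png",cv2.resize(np.hstack(a),(800,400),interpolation=cv2.INTER_CUBIC))
p=np.load("bay.npy"); W=b2w(p,(-62,31,0)); go([W[0],W[1],60],-.066); print(W)
E
```

```text
t 15.3 pos [450.5 -87.2 109.9] yaw -0.066 F [-0.6 -1.  -0. ] w -0.0
dx,dy,dz,spin [118.1 -30.8  49.9   0. ]
[570.29168911 -64.25543934   0.        ]
```

View pics/a6.png

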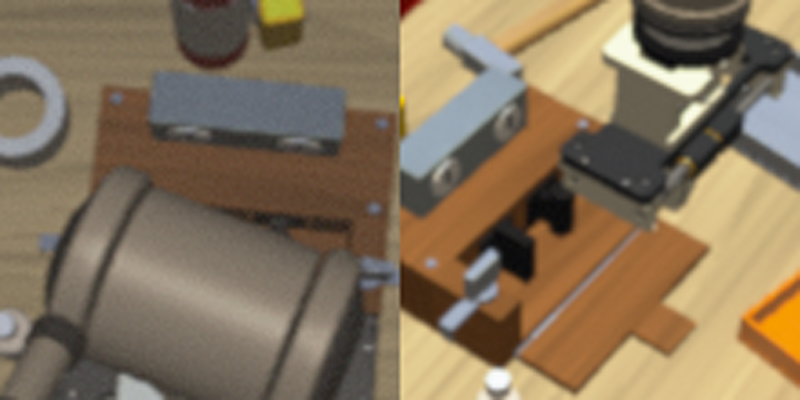

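The gate lies flat (tab at side crop (668,328)), and the fin at (512,250) is free. Moving to the fin with the jaws partly open.

>>> arm_command(increments=[0.6, 30, -8, 0, 0, 0.6, 60, -16, 0, 0, 0.6, 90, -24, 0, 0, 0.6, 118, -32, 0, 0, 0.6, 118, -32, 25, 0, 0.6, 118, -32, 50, 0, 0.6, 118, -32, 70, 0, 0.6, 118, -32, 85, 0, 0.6, 118, -32, 95, 0, 0.6, 118, -32, 102, 0, 0.6, 118, -32, 108, 0, 0.6, 118, -32, 111, 0, 0.6, 118, -32, 111, 0])

```text
time: 16.92
tool_pos: [570.6, -63.1, -1.0]
tcp_rot: [3.141, -0.0, -0.066]
contact_force: [-0.2, 0.0, 1.2]
grip_width: 36.9
```

>>> arm_command(increments=[0.8, 0, 0, 0, 0, 1, 0, 0, 0, 0, 1, 0, 0, 0, 0, 1, 0, 0, 0, 0, 1, 0, 0, 0, 0, 1, 0, 0, 0, 0])

```text
time: 17.68
tool_pos: [570.6, -63.2, -0.9]
tcp_rot: [3.141, -0.0, -0.066]
contact_force: [-0.1, -0.4, 3.0]
grip_width: 11.8
```

>>> arm_command(increments=[1, -3, 0, 0, 0, 1, -8, 0, 0, 0, 1, -13, 0, 0, 0, 1, -18, 0, 0, 0, 1, -23, 0, 0, 0, 1, -28, 0, 0, 0, 1, -33, 0, 0, 0, 1, -38, 0, 0, 0, 1, -43, 0, 0, 0, 1, -48, 0, 0, 0, 1, -53, 0, 0, 0, 1, -58, 0, 0, 0, 1, -63, 0, 0, 0, 1, -68, 0, 0, 0, 1, -72, 0, 0, 0, 1, -72, 0, 0, 0])

```text
time: 19.68
tool_pos: [498.1, -58.3, -1.0]
tcp_rot: [3.142, 0.001, -0.066]
contact_force: [-0.6, -1.0, 5.8]
grip_width: 11.5
```

```bash
python3 - <<'E'
from h import *
import cv2
im=imaging.capture("side"); o=np.array([225,130])
s=cv2.resize(im[130:230,225:345],(720,600),interpolation=cv2.INTER_CUBIC)
cv2.imwrite("pics/a7.png",s)
p=np.load("bay.npy")
go([498.8,-58.5,-1],-.066)
for P in ((-113,52,52),(-113,10,52),(-53,52,52),(-147,37,62),(-147,37,14)): print(P,((proj("side",b2w(p,P))-o)*6).round())
E
```

```text
t 19.7 pos [498.1 -58.3  -1. ] yaw -0.065 F [-0.1  0.2  6.4] w 11.7
dx,dy,dz,spin [0.8 0.1 0.  0. ]
(-113, 52, 52) [192. 502.]
(-113, 10, 52) [244. 449.]
(-53, 52, 52) [ 93. 444.]
(-147, 37, 62) [269. 502.]
(-147, 37, 14) [266. 566.]
```

View pics/a7.png

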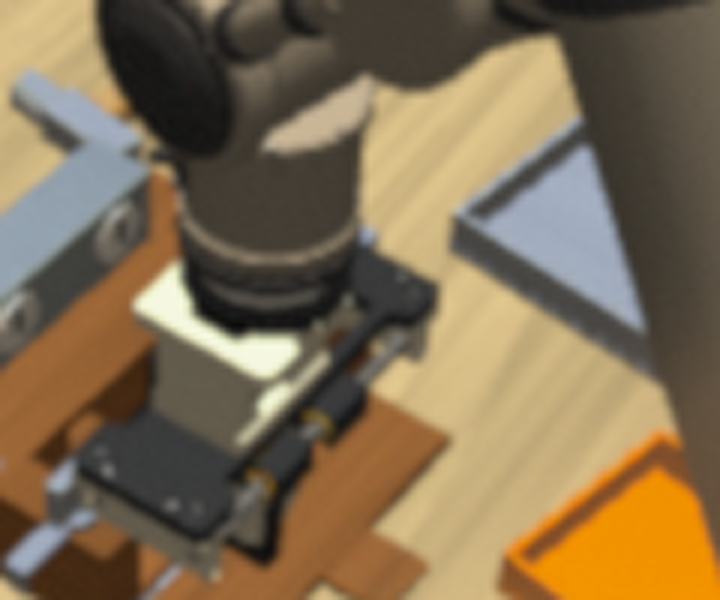

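The pack is out; the fin tip shows near (262,555), close to the predicted (266,566). The grip is high on the fin, so I'll regrip about 14 mm lower before lifting.

>>> arm_command(increments=[0.6, 0, 0, 0, 0, 0.6, 0, 0, 0, 0, 0.6, 0, 0, 0, 0, 0.6, 0, 0, 4, 0, 0.6, 0, 0, 8, 0, 0.6, 0, 0, 12, 0, 0.6, 0, 0, 14, 0, 0.6, 0, 0, 14, 0])

```text
time: 20.72
tool_pos: [498.6, -58.4, -15.3]
tcp_rot: [3.142, 0.0, -0.066]
contact_force: [0.5, -0.8, 0.7]
grip_width: 36.7
```

>>> arm_command(increments=[0.8, 0, 0, 0, 0, 1, 0, 0, 0, 0, 1, 0, 0, 0, 0, 1, 0, 0, 0, 0, 1, 0, 0, 0, 0, 1, 0, 0, -2, 0, 1, 0, 0, -5, 0, 1, 0, 0, -8, 0, 1, 0, 0, -8, 0])

```text
time: 21.85
tool_pos: [498.9, -58.4, -6.8]
tcp_rot: [3.141, -0.001, -0.066]
contact_force: [0.3, 0.5, -2.0]
grip_width: 12.1
```

```bash
python3 - <<'E'
from h import *
from plant import sensors
o=sensors.get_obs(); print(o["moment"],o["contact_force"])
go([411.4,-345,95],-.16)
E
```

```text
[ 0.02884889  0.08749579 -0.06012816] [ 0.29954778  0.53307679 -1.98090988]
t 21.9 pos [498.9 -58.4  -6.8] yaw -0.066 F [ 0.3  0.5 -2. ] w 12.1
dx,dy,dz,spin [ -68.5  291.7 -101.8    5.4]
```

The pack is clear of the floor: −2 N, and the moment matches its weight. I'll lift it and carry it over the tray.

>>> arm_command(increments=[1, 0, 0, -15, 0, 1, 0, 0, -40, 0, 1, 0, 0, -65, 0, 1, 0, 0, -90, 0, 1, 0, 0, -102, 0, 1, -8, 25, -102, 1, 1, -16, 60, -102, 2, 1, -24, 95, -102, 3, 1, -32, 130, -102, 4, 1, -40, 165, -102, 5, 1, -48, 200, -102, 5, 1, -56, 235, -102, 5, 1, -63, 265, -102, 5, 1, -67, 283, -102, 5, 1, -69, 292, -102, 5, 1, -69, 292, -102, 5])

```text
time: 23.85
tool_pos: [410.7, -345.0, 94.8]
tcp_rot: [-3.141, 0.0, -0.153]
contact_force: [-0.1, 0.1, -0.8]
grip_width: 11.7
```

```bash
python3 - <<'E'
from h import *
go([411.4,-345,-22],-.16)
E
```

```text
t 23.9 pos [ 410.7 -345.    94.8] yaw -0.153 F [-0.1  0.1 -0.8] w 11.7
dx,dy,dz,spin [ 7.000e-01 -1.000e-01  1.168e+02  4.000e-01]
```

>>> arm_command(increments=[1, 0, 0, 20, 0, 1, 0, 0, 45, 0, 1, 0, 0, 70, 0, 1, 0, 0, 90, 0, 1, 0, 0, 100, 0, 1, 0, 0, 106, 0, 1, 0, 0, 109, 0, 1, 0, 0, 111, 0, 1, 0, 0, 112, 0, 1, 0, 0, 113, 0, 1, 0, 0, 113, 0])

```text
time: 25.22
tool_pos: [410.7, -345.3, -18.0]
tcp_rot: [3.141, -0.0, -0.153]
contact_force: [0.0, -0.1, -1.0]
grip_width: 12.1
```

>>> arm_command(increments=[1, 0, 0, 0.7, 0, 1, 0, 0, 1.4, 0, 1, 0, 0, 2, 0, 1, 0, 0, 2, 0])

```text
time: 25.72
tool_pos: [410.7, -345.2, -20.1]
tcp_rot: [-3.142, 0.0, -0.153]
contact_force: [0.1, 0.5, -1.2]
grip_width: 11.8
```

>>> arm_command(increments=[1, 0, 0, 0.5, 0, 1, 0, 0, 1, 0, 1, 0, 0, 1.5, 0, 1, 0, 0, 2, 0, 1, 0, 0, 2, 0])

```text
time: 26.35
tool_pos: [410.7, -345.2, -22.0]
tcp_rot: [3.141, -0.0, -0.153]
contact_force: [-1.4, -0.8, 1.1]
grip_width: 11.9
```

```bash
python3 -c "
from plant import sensors
o=sensors.get_obs();print(o['contact_force'],o['moment'],o['tool_pos'])"
```

```text
[-1.3686312  -0.75155414  1.11807473] [0.14266098 0.09154699 0.01731601] [ 410.69661266 -345.23270762  -21.98352245]
```

The force has flipped to +1 N, so the pack is seated on the tray floor. Releasing and retreating straight up.

>>> arm_command(increments=[0.85, 0, 0, 0, 0, 0.6, 0, 0, 0, 0, 0.6, 0, 0, 0, 0, 0.6, 0, 0, 0, 0, 0.6, 0, 0, -10, 0, 0.6, 0, 0, -40, 0, 0.6, 0, 0, -80, 0, 0.6, 0, 0, -120, 0, 0.6, 0, 0, -160, 0, 0.6, -15, 30, -180, 0, 0.6, -30, 70, -180, 0, 0.6, -50, 110, -180, 0, 0.6, -70, 150, -180, 0, 0.6, -70, 150, -180, 0, 0.6, -70, 150, -180, 0])

```text
time: 28.22
tool_pos: [318.9, -482.3, 158.2]
tcp_rot: [-3.141, -0.0, -0.153]
contact_force: [0.7, 0.6, -0.1]
grip_width: 36.6
```

```bash
python3 - <<'E'
from h import *
import cv2
t=imaging.capture("top")[120:270,195:395]; s=imaging.capture("side")[130:280,200:400]
cv2.imwrite("pics/a8.png",cv2.resize(np.hstack([t,s]),(800,300),interpolation=cv2.INTER_CUBIC))
go([0,0,0],0)
E
```

```text
t 28.3 pos [ 319.4 -481.8  158.2] yaw -0.152 F [ 1.1 -0.6  0.6] w 36.9
dx,dy,dz,spin [-388.6 -428.1  158.2   -8.7]
```

View pics/a8.png

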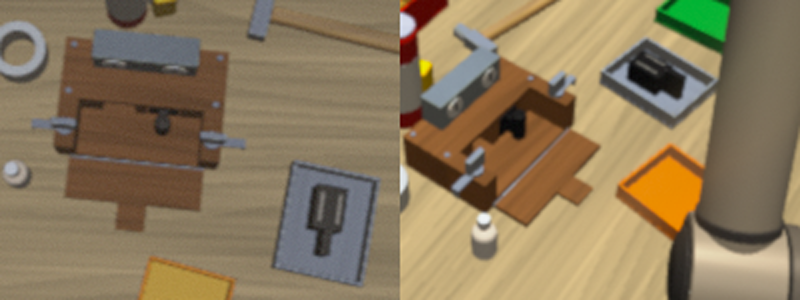

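The pack stands upright in the steel tray at (327,220), the gate is down, and both catches point outward. One numeric check of the catch angles before handing in.

```bash
python3 - <<'E'
from h import *
import cv2
im=imaging.capture("top"); hsv=cv2.cvtColor(im,cv2.COLOR_BGR2HSV); p=np.load("bay.npy")
m=((hsv[...,1]<75)&(hsv[...,2]>75)|((im[...,0].astype(int)-im[...,2])>5)).astype(np.uint8)
for s in(1,-1):
    # toe lies at z~68: 44 long from axis outward
    P=b2w(p,(-80,s*112,80)); u=proj("top",P); k=np.zeros_like(m); cv2.circle(k,tuple(int(round(v)) for v in u),13,1,-1)
    n,l,st,_=cv2.connectedComponentsWithStats(m*k); i=1+st[1:,4].argmax(); yx=np.argwhere(l==i)
    W=np.array([ray("top",(x,y),78)[:2] for y,x in yx]); c=W.mean(0); v=np.linalg.svd(W-c)[2][0]; v*=np.sign(v[1])
    a=np.arctan2(v[1],v[0])-p[2]; print(s,len(yx),"axis dir vs bay +y deg",round(np.degrees(a)-90,1))
E
```

```text
1 176 axis dir vs bay +y deg 2.7
-1 177 axis dir vs bay +y deg -4.3
```

```bash
python3 -c "
from plant import ticket; print(ticket.close_job())"
```

```text
the job is handed in; nothing more can be done
None
```

The pack with the fin is standing upright in the steel tray, released. The gate is flat down and both catches are unlocked. I turned both catches to their stops, pulled the gate down by its tab, and slid the pack straight out by its fin. I then regripped about 14 mm lower on the fin and carried it over. I handed the job in at about 28 s.

**Last checks:**
- **Pack and gate:** the final pictures show the pack upright in the tray, the gate down, and the post pack still in its bay. The glue, tape and can look undisturbed.
- **Robot:** the gripper is open and clear of everything.
- **Right catch:** it pushed back with 0.48 N m at the end of its turn, so it is at its stop. The picture measurement put it at about 86°, so that measurement reads a few degrees low.
- **Left catch:** it pushed back with 0.42 N m, and the picture put it at about 87°. The tool shifted about 2 mm there, with up to about 7 N on each axis.

**What disagreed:** the reported tool height did not match the scene. The fingertips were roughly 45 mm higher than reported, so my first grasp at the right catch closed on nothing. I corrected for this from the pictures and the grip widths.

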